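Aim the inspection mirror at the gauge marker

ROBOT

A 6-joint arm with a two-finger parallel gripper is mounted at the origin on a cart in front of the work surface, level with it; the furniture and walls round the work are solid. World frame = base frame: x ahead of the robot, y to its left, z up, the work surface at z = 0. Lengths are in mm, angles in rad, forces in N, time in s.
With the tool pointing down it reaches from about 200 to 875 mm from the base axis. Payload 3.4 kg.
Tool frame: the origin (TCP) lies midway between the tips of the shut fingers; the grasp point (between the pads) lies ctrl.hold_point_z behind it (ctrl.hold_point_z is the distance from the TCP to the grasp point, in mm); z points along the fingers, y is the direction in which the jaws open and shut (so a half turn about z gives the same grasp; the last joint's range is limited). The gripper opens to 94 mm and grips with 3 to 60 N. Pads are 16 mm wide; open, the fingers measure 119 mm over their backs; the gripper's body (75 mm by 177 mm) begins 78 mm behind the grasp point.
Start: joints at [-1.229, 0.276, 1.505, -0, 1.361, -0.121], TCP at [256.717, -514.55, 205.493] pointing down, gripper open.
Joint ranges: [-2.89, 2.89], [-0.75, 2.08], [0.22, 2.7], [-1.18, 4.32], [0.11, 2.71], [-2.7, 2.7]. Speed limits (rad/s): [2.57, 2.57, 3.14, 3.14, 3.14, 3.14].

INTERFACE

Orientations are given as a unit quaternion [x, y, z, w].
In Python, from rig import ctrl gives the robot as it stands.
- The arm moves only by the tool apply_moves, never from a script. Its arguments are lists of equal length, an entry for each row: "slide": the shift along the tool's x, y, z in mm, a list of three; "rot": the turn, a rotation vector about the tool's x, y, z in rad, a list of three; "claw": the opening, from 0 (shut) to 1 (fully open). In form: {"slide": [[dx, dy, dz], ...], "rot": [[rx, ry, rz], ...], "claw": [claw, ...]}. A call has 1 to 10 rows; each row is the pose to reach, as a shift and turn from the pose commanded when the call began, along the tool's axes at that moment; what a row does not reach only later rows make up. A row lasts 1/8 s, in which the tool goes at most 62.5 mm and 10.7 degrees, less where a joint would pass 70% of its speed; a pose out of reach is approached as far as the arm can. A call with a gripper value outside its range is refused whole. The fingers move at their own pace and stop on an object; "grip_force" is the grip in N (left out, the last holds). Time passes only in rows, so rows that repeat a pose let the fingers close. It gives the time, the measured TCP pose, the force and the opening at its end, in the units of the state.
- ctrl.observe(): the state, without advancing time (a new reading comes with each control period).
- ctrl.capture(name): name is "side" or "top"; returns a dict with "pixels" (384x512x3 uint8, red, green, blue), "camera_matrix" (3x3 intrinsics, pixels), "R" (3x3) and "t" (3): a world point X has camera coordinates R X + t. Camera axes: x right, y down, z forward; pixel columns grow to the right and rows downward; lengths in mm; the calibration is good to about 2 mm. A picture is of the moment at which its call begins. There is no depth.
- ctrl.hand_in(): hands the job in, once; it reports no verdict.
The state is a dict: "time": time; "joint_positions": joint angles; "qvel": joint speeds; "joint_efforts": joint torques, N m; "tool_pos": TCP position; "eef_rot": TCP orientation; "wrist_force": force on the tool from outside, world axes, zero at the start; "torque": the same for the moment, N m; "width": finger opening in mm.
Only numpy, scipy, OpenCV 4.12 (cv2) and the standard library are available. Lean on these libraries where they do the work, as an engineer would, in place of code of your own. Each camera call takes 0.05 s, during which the arm holds its last target.

TASK

Slide the red-collared marker sleeve over the brass gauge pin until it is fully home on the block and let go of it. Then take hold of the swivelling mirror (it has an orange grip on top for this) and turn it until the red collar, as seen by the small camera on the mirror's stand, appears in the middle of the mirror; the mirror springs back by itself, so finish while still holding it at that angle. Leave the white bottle, the timer and the glass dish where they are.

Things in the scene. Friction and masses are not known exactly. Their poses are not given: they have to be found in the camera images.
- sleeve: Loose marker sleeve standing upright on the worktop: a plain aluminium tube 30 mm in outer diameter from 0 to 34 mm height, above it a red collar 33 mm in diameter from 34 to 60 mm; a bore of 15 mm runs right through. About 0.06 kg. Origin: centre of its underside; z up its axis.
- marker (a point): Centre of the sleeve's red collar: on the sleeve's axis, 47 mm above its underside.
- gauge_block: Fixed steel block 64 x 64 x 45 mm with an upright brass pin 12 mm in diameter in the middle of its top, 32 mm tall (25 mm cylindrical, then a cone to a 4 mm tip, 77 mm above the worktop). Origin: centre of the block's underside. A sleeve fully home stands on the block's top, 45 mm above the worktop.
- pin_foot (a point): Axis of the gauge pin at the block's top face, 45 mm above the worktop; z up.
- mirror_stand: Fixed stand: aluminium plate 205 x 84 x 10 mm with a grey camera with a black lens at one end and the mirror post at the other. Origin: on the mirror's vertical swivel axis, at worktop level. x points from camera to mirror, the way the camera looks; the lens front is 100 mm from the axis and 85 mm high, the camera's top 103 mm high; z up.
- mirror (a joint): Swivel angle of the mirror about the stand's vertical axis, rad, 0 to 1.15, counterclockwise seen from above. It rests at 0; a soft spring (0.015 Nm at 0, 0.05 Nm more per rad) turns it back when let go. At angle q the reflected line of sight leaves the axis at pi + 0.24 + 2 q counterclockwise from the stand's x. A marker home on the pin needs a q between 0.2 and 1.0.
- mirror_grip (a point): Centre of the orange grip on the mirror, on the swivel axis, 134 mm up: an upright bar 10 mm thick, 44 mm long, 28 mm high (120 to 148 mm up), parallel to the square 48 x 46 mm glass below it (glass centre 85 mm up, on the axis). x points the way the glass faces, at pi + 0.12 + q counterclockwise from the stand's x; y along the bar; z up. Turns with the mirror.
- sight_dial: Flat white dial, 60 mm in diameter, on the swivel axis under the mirror, geared to turn twice as far; its blue index line points along the camera's reflected line of sight. Origin on the axis, 46 mm up; x along that line of sight, y level to its left, z up. The marker is in the middle of the mirror when it lies on this x axis seen from above.
- reagent_1: Bystander: loose white bottle with a blue cap, 43 mm in diameter, 95 mm high; origin under its centre.
- timer: Bystander: loose grey bench timer with a red button, 58 x 64 x 20 mm; origin under its centre.
- petri_1: Bystander: loose round clear glass dish, 60 mm in diameter, 14 mm high, the one nearest the robot on the right; origin under its centre.
Things that resemble listed ones, but are neither listed nor needed, are in the scene too. Leave any purple look-alike of the mirror_stand alone. Leave any turquoise look-alike of the sleeve alone.

How it is judged (in metres and radians):
On the way, in this order (a step that is already met when the one before it is completed fails the run):
1. the sleeve stands fully home on the gauge pin and is let go (horizontal distance between sleeve and pin_foot below 0.005 m and z of sleeve in the frame of pin_foot below 0.004 m and angle between sleeve's own z axis and vertical below 0.1 rad and contact force between the fingers and sleeve below 0.1 N), for 0.2 s.
2. the mirror, held in the fingers, shows the marker to the camera (horizontal distance between sleeve and pin_foot below 0.005 m and z of sleeve in the frame of pin_foot below 0.004 m and angle between sleeve's own z axis and vertical below 0.1 rad and y of marker in the frame of sight_dial between -0.025 and 0.025 m and x of marker in the frame of sight_dial above 0.05 m and contact force between the fingers and mirror above 0.5 N and velocity of joint mirror between -0.1 and 0.1 rad/s), for 0.4 s.
At the end, for the whole second after the job is handed in: The sleeve stands upright on the gauge pin within 4 mm of the block's top and 5 mm of the pin's axis, untouched; the fingers hold the mirror (over 0.5 N) at rest (under 0.1 rad/s), and the camera's reflected line of sight passes within 25 mm of the marker's centre, seen from above (all of step 2 and contact force between the fingers and sleeve below 0.1 N); the arm keeps its last pose, push and grip.
It fails at once if the white bottle with the blue cap is moved more than 20 mm (distance of reagent_1 from where it was at the start of the episode above 0.02 m).
It fails at once if the grey timer is moved more than 20 mm (distance of timer from where it was at the start of the episode above 0.02 m).
It fails at once if the loose glass dish is moved more than 20 mm (distance of petri_1 from where it was at the start of the episode above 0.02 m).
It also fails if it takes over 51 s, if anything falls off the work surface, if the arm or the gripper's body presses on something with over 40 N, if the wrist force passes 120 N, or if a joint passes its speed limit or range.

## Working session

There is one attempt and no reset: what is moved stays moved. The work goes in short steps, Python scripts to look and compute and a tool call to move; the robot and the scene stay as the last step left them, time stands still between calls to the robot, and variables do not carry over. Pictures are saved under pics/ and viewed, and the job is handed in when it is done.

Besides the shell and the picture viewer there is one more tool, called after "Request:" in YAML: its name, and indented under it one key for each argument. apply_moves: Moves the arm, as the interface text tells. Its arguments: {"type":"object","properties":{"slide":{"type":"array"},"rot":{"type":"array"},"claw":{"type":"array"},"grip_force":{"type":"number"}},"required":["slide","rot","claw"]}

```bash
mkdir -p pics; ls
python3 - <<'E'
from rig import ctrl
import cv2,pickle
print(ctrl.observe(), ctrl.hold_point_z)
for n in("side","top"):
    c=ctrl.capture(n); pickle.dump(c,open(f'pics/{n}0.pkl','wb'))
    cv2.imwrite(f'pics/{n}0.png',cv2.resize(c['pixels'][:,:,::-1],(800,600),interpolation=cv2.INTER_CUBIC))
    print(n,c['camera_matrix'],c['R'],c['t'])
E
```

```text
pics
{'time': 0.0, 'joint_positions': array([-1.22899865e+00,  2.76584749e-01,  1.50611114e+00, -1.88754604e-05,
        1.36071636e+00, -1.20995856e-01]), 'qvel': array([ 1.29419366e-04,  8.00366885e-05,  8.57495844e-04,  1.02724932e-03,
        5.75974333e-04, -9.25634436e-04]), 'joint_efforts': array([ 4.42383964e-05, -4.04594243e+01, -2.37226743e+01,  7.00407615e-02,
        3.42430291e-02, -1.28823522e-04]), 'tool_pos': array([ 256.50617325, -513.97682671,  204.61936971]), 'eef_rot': array([ 9.73346158e-01,  2.29339114e-01, -1.09411108e-04, -9.03244543e-04]), 'wrist_force': array([-0.08714384,  0.59474291,  0.37575975]), 'torque': array([0.00743169, 0.01194404, 0.01861311]), 'width': 94.28018056949618} 18.8
side [[369.4208611    0.         258.37736758]
 [  0.         369.4208611  188.9490635 ]
 [  0.           0.           1.        ]] [[-0.82779826 -0.5610176   0.0030473 ]
 [-0.21792387  0.31653856 -0.92320774]
 [ 0.5169712  -0.76489384 -0.3842892 ]] [432.75123758 221.28238213 923.95943631]
top [[358.15880625   0.         255.51127673]
 [  0.         358.15880625 190.65203053]
 [  0.           0.           1.        ]] [[-0.00606651 -0.99989948 -0.01281519]
 [-0.98239174  0.00835243 -0.18664593]
 [ 0.18673421  0.01145724 -0.98234366]] [ -12.84112197  568.91516556 1114.25503593]
```

View pics/top0.png

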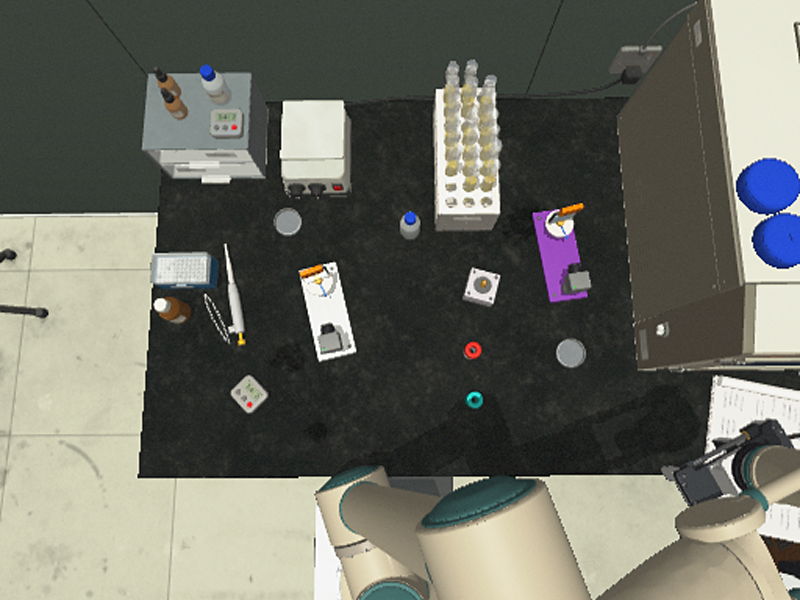

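View pics/side0.png

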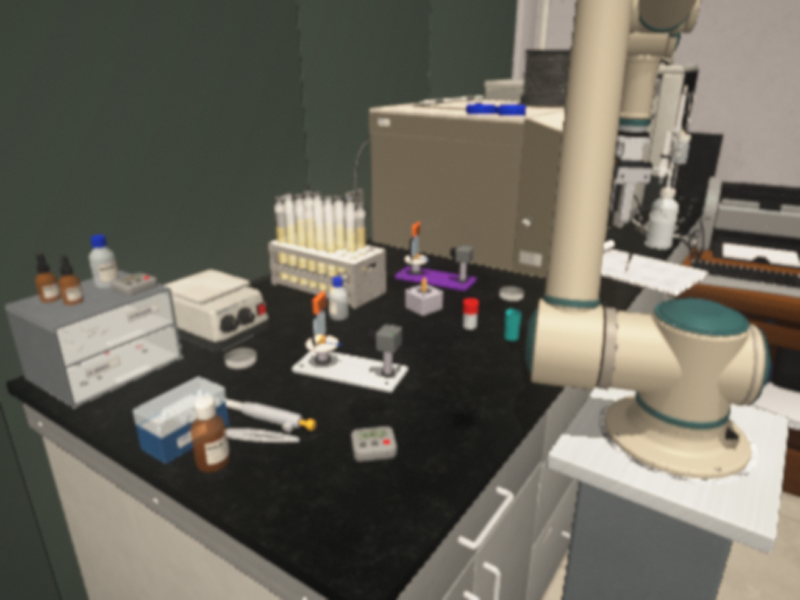

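The top picture shows these candidates:
- **Sleeve:** the red-collared one is at (473,350). The turquoise look-alike is at (475,400).
- **Stand:** the plain aluminium one is at (327,310). The purple look-alike is at (562,255).
- **Pin block:** at (483,285).

I choose the red sleeve and the aluminium stand. Close crops come next.

Run:
```python
import cv2,pickle,numpy as np
t=pickle.load(open('pics/top0.pkl','rb'))['pixels'][:,:,::-1]
s=pickle.load(open('pics/side0.pkl','rb'))['pixels'][:,:,::-1]
def crop(im,x,y,w,h,k): return cv2.resize(im[y:y+h,x:x+w],(w*k,h*k),interpolation=cv2.INTER_CUBIC)
a=crop(t,290,165,40,70,8); b=crop(t,185,163,50,70,8)
cv2.imwrite('pics/c0.png',np.hstack([a,b]))
cv2.imwrite('pics/c1.png',crop(s,180,170,140,85,5))
```

```text
(no output)
```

View pics/c0.png

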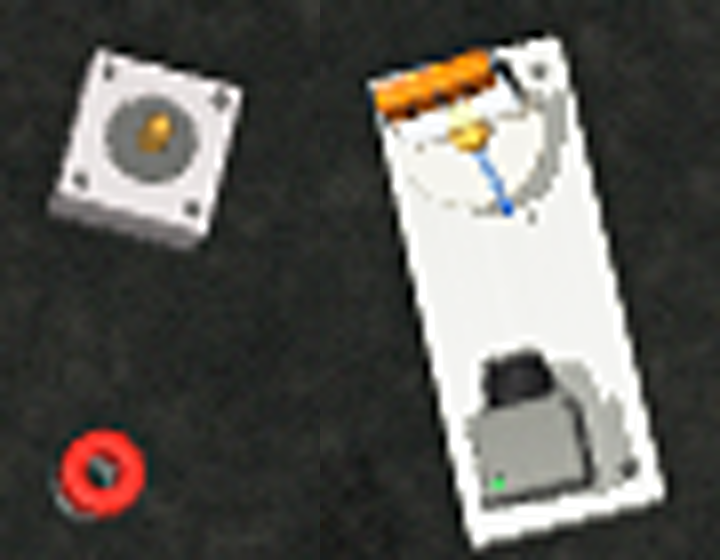

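View pics/c1.png

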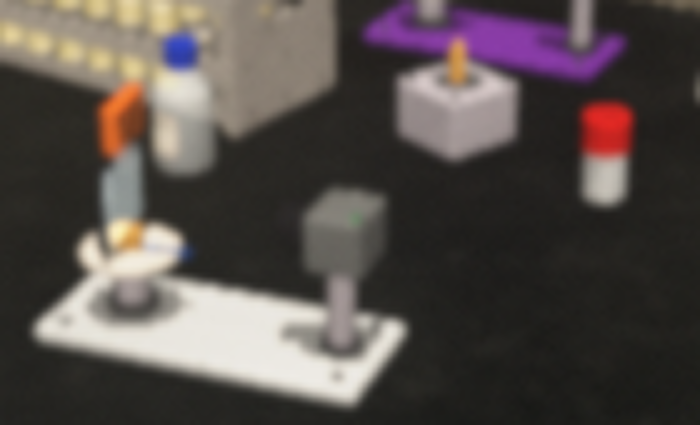

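```bash
cat > h.py <<'E'
import cv2,pickle,numpy as np
def ray(c,u,v):
    d=c['R'].T@np.linalg.inv(c['camera_matrix'])@np.array([u,v,1.]); return -c['R'].T@c['t'],d
def plane(c,u,v,z):
    o,d=ray(c,u,v); return o+d*(z-o[2])/d[2]
def tri(*obs):
    A=0;b=0
    for c,u,v in obs:
        o,d=ray(c,u,v); d=d/np.linalg.norm(d); P=np.eye(3)-np.outer(d,d); A=A+P; b=b+P@o
    return np.linalg.solve(A,b)
def proj(c,X):
    p=c['camera_matrix']@(c['R']@np.asarray(X,float)+c['t']); return p[:2]/p[2]
E
python3 - <<'E'
from h import *
t=pickle.load(open('pics/top0.pkl','rb'));s=pickle.load(open('pics/side0.pkl','rb'))
def red(im,box):
    x,y,w,h=box;h_=cv2.cvtColor(im,cv2.COLOR_RGB2HSV)[y:y+h,x:x+w]
    m=(((h_[...,0]<6)|(h_[...,0]>174))&(h_[...,1]>150)&(h_[...,2]>90)).astype(np.uint8)
    cs,_=cv2.findContours(m,cv2.RETR_EXTERNAL,cv2.CHAIN_APPROX_NONE); c=max(cs,key=cv2.contourArea)
    (cx,cy),r=cv2.minEnclosingCircle(c); return cx+x,cy+y,r,cv2.boundingRect(c)
r1=red(t['pixels'],(290,210,30,30));r2=red(s['pixels'],(290,185,30,25));print(r1,r2)
print('sleeve top60',plane(t,r1[0],r1[1],60),'side47',plane(s,300.8,195.5,47),'tri',tri((t,r1[0],r1[1]),(s,300.8,190.8)))
f=lambda x,y,ox,oy,k:(ox+(x+.5)/k-.5,oy+(y+.5)/k-.5)
A=lambda x,y:f(x,y,290,165,8);B=lambda x,y:f(x-320,y,185,163,8);S=lambda x,y:f(x,y,180,170,5)
P=[plane(t,*A(*p),45)for p in[(99,48),(244,90),(203,240),(50,205)]];print('blk',np.round(P,1),np.mean(P,0),[np.linalg.norm(P[i]-P[i-1]) for i in range(4)])
print('disc',plane(t,*A(151,140),45),'tip top',plane(t,*A(160,116),77),'tip side',plane(s,*S(459,40),77),'foot side',plane(s,*S(457,84),45))
P=[plane(t,*B(*p),10)for p in[(370,80),(560,38),(663,495),(477,547)]];print('plate',np.round(P,1),np.mean(P,0),[np.linalg.norm(P[i]-P[i-1]) for i in range(4)])
e=(P[0]+P[1]-P[2]-P[3]);print('yaw',np.arctan2(e[1],e[0]))
print('bolt',plane(t,*B(468,133),50),'dial',plane(t,*B(468,150),46),'idx',plane(t,*B(508,212),46))
for p in[(371,90),(482,48),(495,80),(380,120)]:print('grip',plane(t,*B(*p),148))
E
```

```text
(302.39473724365234, 223.78947353363037, 5.452296733856201, (7, 9, 11, 11)) (300.95783138275146, 195.37951850891113, 6.139153003692627, (6, 5, 11, 11))
sleeve top60 [ 459.02198042 -165.52535456   60.        ] side47 [ 462.47293103 -172.07918132   47.        ] tri [ 458.77992955 -164.2995315    68.16288932]
blk [[ 636.9 -171.2   45. ]
 [ 618.5 -230.4   45. ]
 [ 555.7 -211.2   45. ]
 [ 570.8 -149.1   45. ]] [ 595.49247131 -190.45744183   45.        ] [np.float64(69.62342887958059), np.float64(62.012500705441305), np.float64(65.62183514565518), np.float64(63.878184395507915)]
disc [ 597.72945654 -191.35760897   45.        ] tip top [ 600.69377114 -190.83089065   77.        ] tip side [ 597.29540194 -194.48814396   77.        ] foot side [ 594.42711093 -188.18552215   45.        ]
plate [[642.  204.7  10. ]
 [659.8 123.6  10. ]
 [463.4  77.6  10. ]
 [442.4 154.7  10. ]] [551.91267987 140.16807229  10.        ] [np.float64(205.77850081696243), np.float64(83.10699567850183), np.float64(201.65752368227947), np.float64(79.88304467599737)]
yaw 0.23770262779708815
bolt [609.40871325 155.74138191  50.        ] dial [603.11521472 156.23501975  46.        ] idx [576.87966812 139.19586008  46.        ]
grip [604.36655769 177.00730405 148.        ]
grip [620.33970066 135.27640748 148.        ]
grip [607.82342427 130.09499651 148.        ]
grip [592.70174371 173.28011623 148.        ]
```

```bash
cat >> h.py <<'E'
from scipy.spatial.transform import Rotation as Ro
def plan(xyz,yaw,cmd=None):
    "slide/rot from commanded pose (or measured) to TCP xyz, tool down with x axis at yaw"
    from rig import ctrl
    o=ctrl.observe()
    if cmd is None: p,R=o['tool_pos'],Ro.from_quat(o['eef_rot'])
    else: p,R=np.array(cmd[0]),Ro.from_euler('z',cmd[1])*Ro.from_euler('x',np.pi)
    T=Ro.from_euler('z',yaw)*Ro.from_euler('x',np.pi)
    print('t',o['time'],'slide',np.round(R.inv().apply(np.array(xyz)-p),1),'rot',np.round((R.inv()*T).as_rotvec(),4))
E
python3 -c "
from h import *
plan((459.5,-166.5,120),np.pi/2)
plan((459.5,-166.5,120),np.pi/2,((256.7,-514.55,205.5),.463))"
```

```text
t 0.1 slide [ 336.8 -220.2   85.1] rot [-1.400e-03 -1.000e-03 -1.108e+00]
t 0.1 slide [ 336.9 -220.8   85.5] rot [ 0.      0.     -1.1078]
```

Request:
apply_moves:
  slide:
    - [50,-33,0]
    - [100,-66,0]
    - [150,-98,10]
    - [200,-131,20]
    - [250,-164,40]
    - [300,-197,60]
    - [337,-221,85.5]
    - [337,-221,85.5]
    - [337,-221,85.5]
    - [337,-221,85.5]
  rot:
    - [0,0,-0.17]
    - [0,0,-0.34]
    - [0,0,-0.51]
    - [0,0,-0.68]
    - [0,0,-0.85]
    - [0,0,-1.0]
    - [0,0,-1.108]
    - [0,0,-1.108]
    - [0,0,-1.108]
    - [0,0,-1.108]
  claw: [0.7,0.7,0.7,0.7,0.7,0.7,0.7,0.7,0.7,0.7]
  grip_force: 6

```text
time: 1.35
tool_pos: [459.7, -167.8, 120.7]
eef_rot: [0.708, 0.706, -0.0, 0.001]
wrist_force: [0.2, -0.4, -0.5]
width: 65.7
```

```bash
cat >> h.py <<'E'
def shot(tag,tb,sb,k):
    from rig import ctrl
    out=[]
    for n,b in(('top',tb),('side',sb)):
        if b is None: continue
        c=ctrl.capture(n);pickle.dump(c,open(f'pics/{n}{tag}.pkl','wb'))
        x,y,w,h=b;out.append(cv2.resize(c['pixels'][y:y+h,x:x+w,::-1],(w*k,h*k),interpolation=cv2.INTER_CUBIC))
    H=max(i.shape[0] for i in out);out=[cv2.copyMakeBorder(i,0,H-i.shape[0],0,0,0) for i in out]
    cv2.imwrite(f'pics/m{tag}.png',np.hstack(out))
E
python3 -c "
from h import *
shot('1',(250,120,120,140),(250,100,80,140),4)
plan((459.5,-166.5,120),np.pi/2)
from rig import ctrl
o=ctrl.observe();print(o['tool_pos'],o['width'],o['joint_positions'])"
```

```text
t 1.45 slide [ 1.2 -0.1  0.6] rot [ 0.0011  0.0009 -0.0022]
[ 459.5888361  -167.68589105  120.60991809] 65.87309218345766 [-4.91973531e-01  2.13404171e-01  1.81797147e+00 -2.98981520e-04
  1.10879425e+00 -4.89651229e-01]
```

View pics/m1.png

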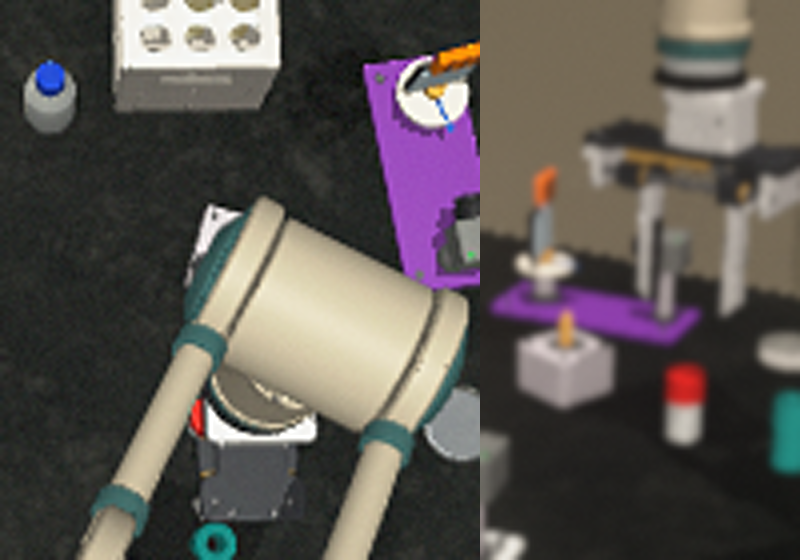

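Request:
apply_moves:
  slide:
    - [0,0,40]
    - [0,0,70]
    - [0,0,94]
    - [0,0,94]
    - [0,0,94]
    - [0,0,94]
    - [0,0,94]
    - [0,0,94]
  rot:
    - [0,0,0]
    - [0,0,0]
    - [0,0,0]
    - [0,0,0]
    - [0,0,0]
    - [0,0,0]
    - [0,0,0]
    - [0,0,0]
  claw: [0.7,0.7,0.7,0.6,0.5,0.4,0.3,0.25]
  grip_force: 5

```text
time: 2.45
tool_pos: [460.0, -166.7, 26.8]
eef_rot: [0.707, 0.707, 0.0, 0.001]
wrist_force: [-2.2, -0.5, 5.4]
width: 32.9
```

```bash
python3 -c "
from h import *
shot('2',(250,120,60,80),(270,130,70,80),7)
from rig import ctrl
o=ctrl.observe();print(o['tool_pos'],o['width'],o['wrist_force'])"
```

```text
[ 459.93679797 -166.63628745   26.80155344] 32.65365560141642 [-2.08538323 -1.02870324  5.52892001]
```

View pics/m2.png

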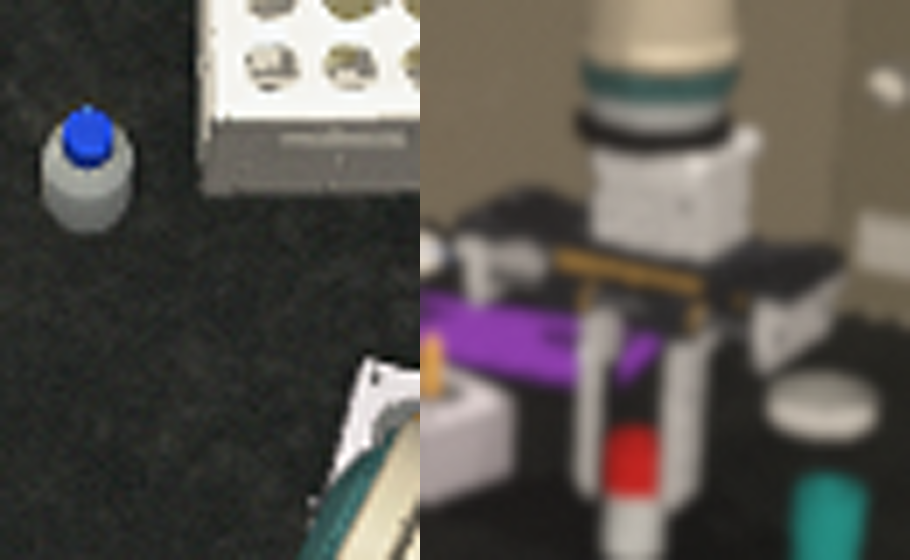

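Request:
apply_moves:
  slide:
    - [0,0,0]
    - [0,0,0]
    - [0,0,0]
    - [0,0,0]
    - [0,0,0]
    - [0,0,0]
    - [0,0,0]
    - [0,0,0]
    - [0,0,0]
    - [0,0,0]
  rot:
    - [0,0,0]
    - [0,0,0]
    - [0,0,0.17]
    - [0,0,0.34]
    - [0,0,0.52]
    - [0,0,0.7]
    - [0,0,0.88]
    - [0,0,1.06]
    - [0,0,1.24]
    - [0,0,1.42]
  claw: [0.6,0.65,0.65,0.65,0.65,0.65,0.65,0.65,0.65,0.65]

```text
time: 3.8
tool_pos: [459.6, -166.2, 25.7]
eef_rot: [0.997, 0.072, -0.0, -0.0]
wrist_force: [0.2, -0.2, 0.4]
width: 60.9
```

Request:
apply_moves:
  slide:
    - [0,0,0]
    - [0,0,0]
    - [0,0,0]
    - [0,0,0]
    - [0,0,0]
    - [0,0,0]
    - [0,0,0]
    - [0,0,0]
  rot:
    - [0,0,0.151]
    - [0,0,0.151]
    - [0,0,0.151]
    - [0,0,0.151]
    - [0,0,0.151]
    - [0,0,0.151]
    - [0,0,0.151]
    - [0,0,0.151]
  claw: [0.65,0.65,0.55,0.45,0.38,0.32,0.25,0.25]
  grip_force: 8

```text
time: 4.8
tool_pos: [459.6, -166.3, 26.0]
eef_rot: [1.0, -0.0, 0.0, 0.0]
wrist_force: [0.2, -0.5, 0.5]
width: 32.2
```

```bash
python3 -c "
from h import *
shot('3',(270,150,60,80),(270,130,70,80),6)
from rig import ctrl
o=ctrl.observe();print(o['tool_pos'],o['width'],o['wrist_force'],o['joint_positions'])
plan((459.5,-166.5,26),0)"
```

```text
[ 459.61319396 -166.34991559   25.96364829] 32.70535965412688 [-1.13567922  0.07889979  0.30742921] [-4.89709374e-01  3.24155230e-01  1.94639436e+00 -3.59784483e-05
  8.70957497e-01  1.08132201e+00]
t 4.9 slide [-0.1  0.2 -0. ] rot [ 0.0001 -0.0001 -0.0002]
```

View pics/m3.png

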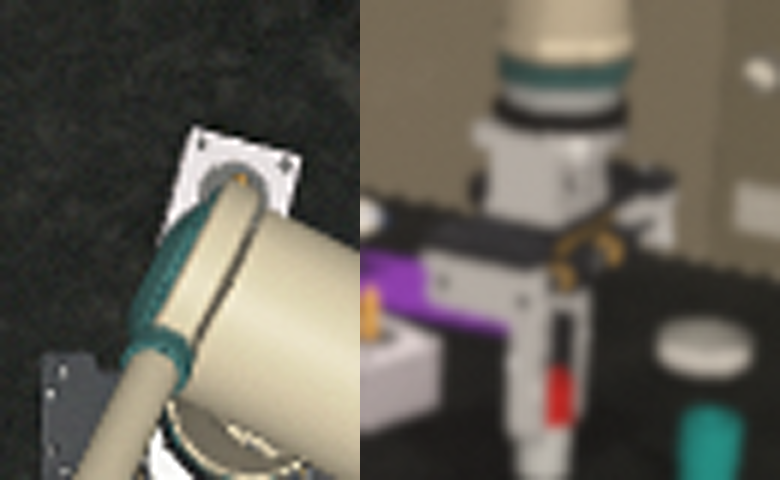

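Run:
```python
from h import *
t=pickle.load(open('pics/top0.pkl','rb'));s=pickle.load(open('pics/side0.pkl','rb'))
S0=(459.8,-166.4)
print('top proj',proj(t,(*S0,60)),'meas 302.39,223.79'); print('side proj',proj(s,(*S0,47)),'meas 300.96 195.38')
for z in(45,60,77):print(z,proj(t,(597.5,-191.5,z)),proj(s,(597.5,-191.5,z)))
def show(c,x,y,w,h,k,n): cv2.imwrite(n,cv2.resize(c['pixels'][y:y+h,x:x+w,::-1],(w*k,h*k),interpolation=cv2.INTER_NEAREST))
a=t['pixels'][166:198,294:324,::-1];b=s['pixels'][174:206,256:286,::-1]
f=lambda i:cv2.resize(i,None,fx=13,fy=13,interpolation=cv2.INTER_NEAREST)
cv2.imwrite('pics/c3.png',np.hstack([f(a),f(b)]))
g=cv2.cvtColor(t['pixels'],cv2.COLOR_RGB2GRAY)[166:198,294:324]
m=(g>150).astype(np.uint8);cs,_=cv2.findContours(m,0,1);c=max(cs,key=cv2.contourArea);r=cv2.minAreaRect(c);print(r)
print(g[16],g[:,14])
```

```text
top proj [302.66262714 223.54295858] meas 302.39,223.79
side proj [300.70815984 196.22138685] meas 300.96 195.38
45 [308.48315439 182.13026735] [270.77619474 185.94152786]
60 [309.0942168  181.16151271] [270.8413419  182.15679391]
77 [309.80571763 180.0335269 ] [270.91584802 177.82834899]
((14.238590240478516, 16.230289459228516), (19.00261878967285, 18.48729133605957), 14.931416511535645)
[ 40  37  31  37  63 228 228 226 234 120 114 119 118 108 112 120 119 113
 116 112 145 231 226 231 174  32  43  45  42  41] [ 48  43  39  36  40  31  48 231 229 224 208 130 112  99 110 112 112 110
 117 116 115 107 226 227 230 231 131 111  92  47  38  42]
```

View pics/c3.png

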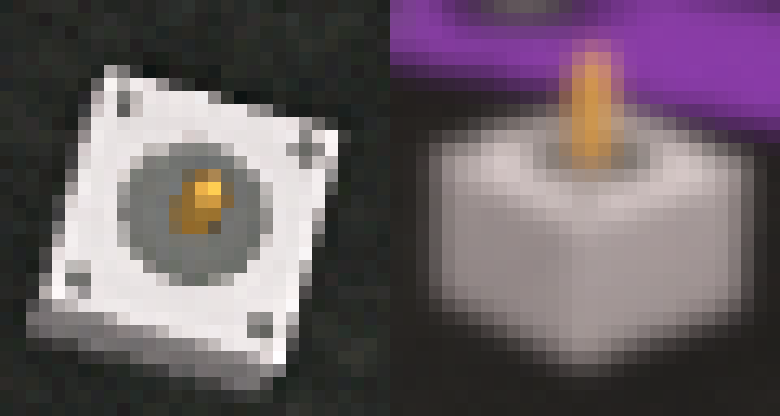

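Request:
apply_moves:
  slide:
    - [0,0,-30]
    - [0,0,-80]
    - [20,5,-85]
    - [70,15,-85]
    - [120,23,-85]
    - [138.4,25.4,-85]
    - [138.4,25.4,-85]
    - [138.4,25.4,-85]
    - [138.4,25.4,-85]
    - [138.4,25.4,-85]
  rot:
    - [0,0,0]
    - [0,0,0]
    - [0,0,0]
    - [0,0,0]
    - [0,0,0]
    - [0,0,0]
    - [0,0,0]
    - [0,0,0]
    - [0,0,0]
    - [0,0,0]
  claw: [0.25,0.25,0.25,0.25,0.25,0.25,0.25,0.25,0.25,0.25]
  grip_force: 10

```text
time: 6.15
tool_pos: [597.3, -191.7, 111.3]
eef_rot: [1.0, -0.0, 0.0, 0.0]
wrist_force: [0.2, -0.7, -1.0]
width: 32.6
```

```bash
python3 -c "
from h import *
shot('4',(270,130,70,80),(240,110,70,100),6)
from rig import ctrl
o=ctrl.observe();print(o['tool_pos'],o['width'],o['wrist_force'],o['joint_positions'])
s=pickle.load(open('pics/side4.pkl','rb'))
p=o['tool_pos'];print(proj(s,(p[0],p[1],p[2]-26+47)),proj(s,(p[0],p[1],p[2]-26)))
plan((598,-191.8,112),0)"
```

```text
[ 597.60510811 -191.79272443  111.31639432] 32.33696110046224 [ 0.30578566 -1.04592401 -0.16383793] [-4.21291907e-01  4.15828742e-01  1.53198855e+00 -1.05156268e-04
  1.19344491e+00  1.14998029e+00]
[271.1821454  163.42257848] [270.97114128 175.66661614]
t 6.25 slide [ 0.4  0.  -0.7] rot [ 0.0002 -0.0003 -0.0004]
```

View pics/m4.png

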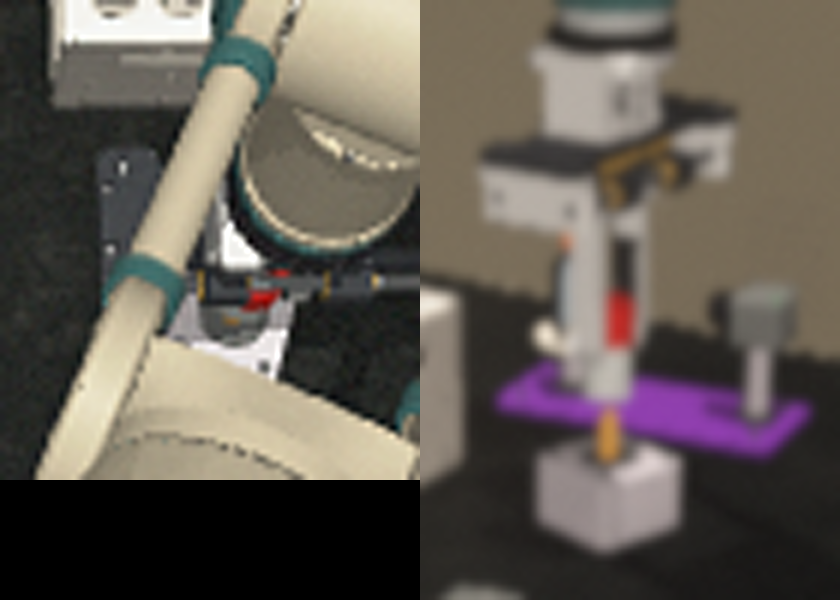

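Request:
apply_moves:
  slide:
    - [0.3,0,8]
    - [0.3,0,12]
    - [0.3,0,15]
    - [0.3,0,18]
    - [0.3,0,21]
  rot:
    - [0,0,0]
    - [0,0,0]
    - [0,0,0]
    - [0,0,0]
    - [0,0,0]
  claw: [0.25,0.25,0.25,0.25,0.25]
  grip_force: 6

```text
time: 6.88
tool_pos: [597.8, -191.8, 89.7]
eef_rot: [1.0, -0.0, -0.0, 0.0]
wrist_force: [-1.8, -1.1, 0.3]
width: 32.6
```

Request:
apply_moves:
  slide:
    - [0,0,5]
    - [0,0,10]
    - [0,0,14]
    - [0,0,17]
    - [0,0,18]
    - [0,0,18]
  rot:
    - [0,0,0]
    - [0,0,0]
    - [0,0,0]
    - [0,0,0]
    - [0,0,0]
    - [0,0,0]
  claw: [0.25,0.25,0.25,0.25,0.25,0.25]

```text
time: 7.62
tool_pos: [597.9, -191.7, 71.7]
eef_rot: [1.0, -0.0, -0.0, -0.0]
wrist_force: [-2.1, -0.8, 0.0]
width: 32.6
```

```bash
python3 -c "
from h import *
shot('5',None,(240,110,70,100),6)
from rig import ctrl
o=ctrl.observe();print(o['tool_pos'],o['width'],o['wrist_force'])"
```

```text
[ 597.9144544  -191.71671154   71.7369231 ] 32.52914372804458 [-3.16149071 -0.01267735 -1.03054235]
```

View pics/m5.png

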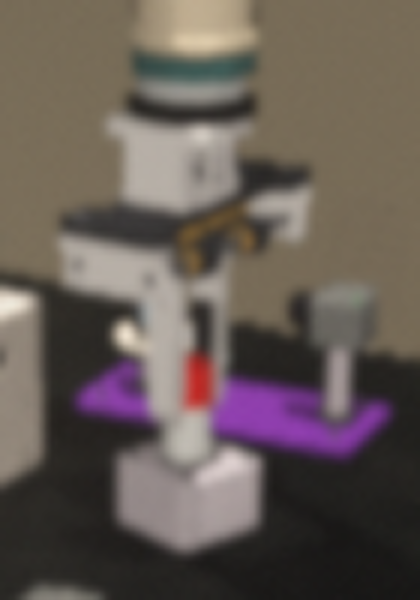

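The picture shows the sleeve on the pin at (188,400), with its foot at the block top. I'll press it down slightly, then release and go up.

Request:
apply_moves:
  slide:
    - [0,0,1]
    - [0,0,1.8]
    - [0,0,1.8]
    - [0,0,1]
    - [0,0,1]
    - [0,0,1]
    - [0,0,-20]
    - [0,0,-60]
    - [0,0,-100]
    - [0,0,-110]
  rot:
    - [0,0,0]
    - [0,0,0]
    - [0,0,0]
    - [0,0,0]
    - [0,0,0]
    - [0,0,0]
    - [0,0,0]
    - [0,0,0]
    - [0,0,0]
    - [0,0,0]
  claw: [0.25,0.25,0.25,0.45,0.55,0.6,0.6,0.6,0.6,0.6]

```text
time: 8.93
tool_pos: [600.1, -192.4, 184.8]
eef_rot: [1.0, -0.0, 0.003, 0.001]
wrist_force: [0.3, -0.4, -0.5]
width: 56.4
```

```bash
python3 -c "
from h import *
shot('6',(180,140,100,90),(180,110,110,120),4)
from rig import ctrl
o=ctrl.observe();print(o['tool_pos'],o['width'],o['wrist_force'])
print(proj(pickle.load(open('pics/side6.pkl','rb')),(597.9,-191.8,105)),proj(pickle.load(open('pics/side6.pkl','rb')),(597.9,-191.8,45)))"
```

```text
[ 598.8343632  -191.92320768  182.6049953 ] 56.63276895693019 [-0.67041177 -0.48958655 -0.54356764]
[270.99111909 170.56281211] [270.72807922 185.89310773]
```

View pics/m6.png

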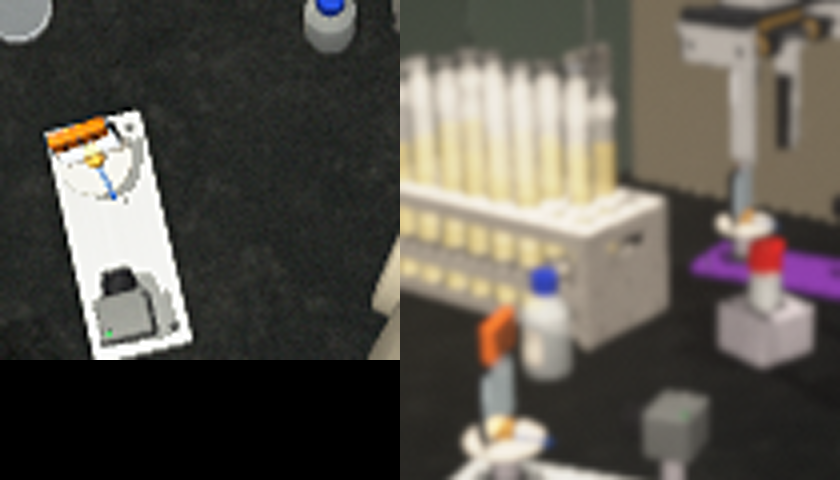

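```bash
python3 -c "
from h import *
shot('7',(290,150,40,50),(250,145,40,60),9)
"
```

```text
(no output)
```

View pics/m7.png

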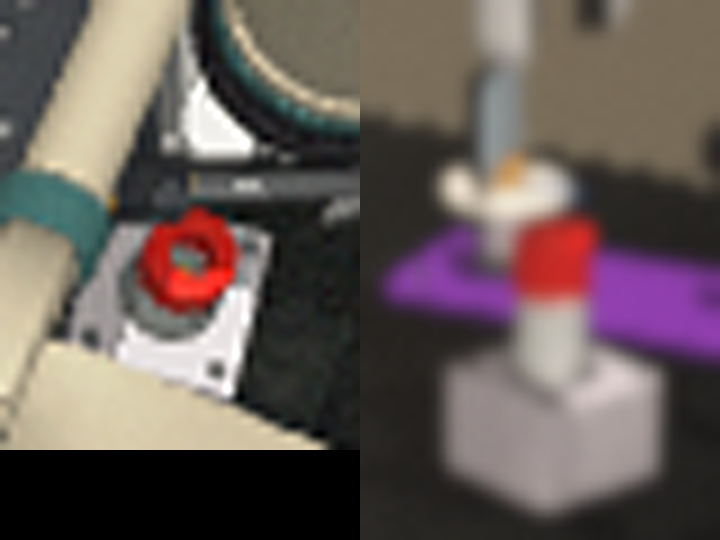

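Request:
apply_moves:
  slide:
    - [-20,-40,-5]
    - [-40,-90,-10]
    - [-60,-140,-10]
    - [-80,-180,-10]
    - [-80,-180,-10]
    - [-80,-180,-10]
  rot:
    - [0,0,0]
    - [0,0,0]
    - [0,0,0]
    - [0,0,0]
    - [0,0,0]
    - [0,0,0]
  claw: [0.7,0.7,0.7,0.7,0.7,0.7]

```text
time: 9.88
tool_pos: [518.3, -12.1, 190.9]
eef_rot: [1.0, 0.0, -0.001, 0.0]
wrist_force: [0.6, 0.3, -0.2]
width: 65.7
```

```bash
python3 -c "
from h import *
shot('8',(290,150,40,50),(250,145,40,60),9)
from rig import ctrl
o=ctrl.observe();print(o['time'],o['tool_pos'],o['width'],o['wrist_force'])
"
```

```text
9.975 [518.79173878 -12.77579566 191.18362486] 65.70969390497469 [-0.36108173  1.18749764 -0.10333236]
```

View pics/m8.png

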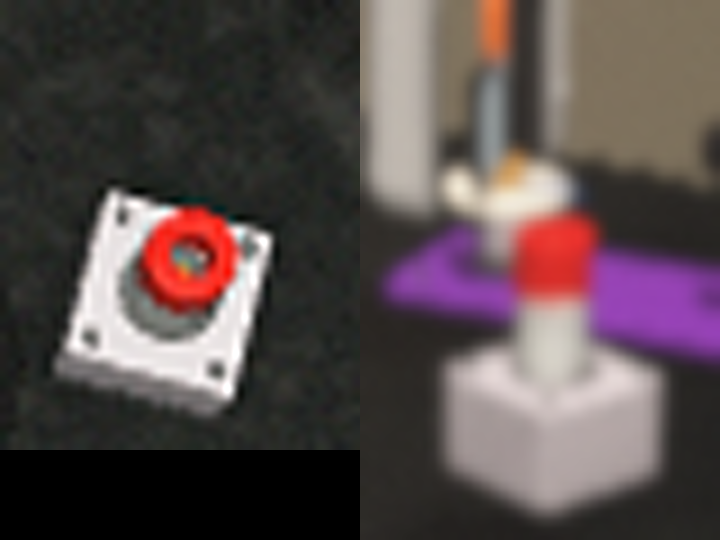

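Run:
```python
from h import *
t=pickle.load(open('pics/top8.pkl','rb'));s=pickle.load(open('pics/side8.pkl','rb'))
for c,(x,y,w,h) in((t,(295,165,30,30)),(s,(295-30,160,30,25))):
    h_=cv2.cvtColor(c['pixels'],cv2.COLOR_RGB2HSV)[y:y+h,x:x+w]
    m=(((h_[...,0]<6)|(h_[...,0]>174))&(h_[...,1]>150)&(h_[...,2]>90)).astype(np.uint8)
    cs,_=cv2.findContours(m,0,1);k=max(cs,key=cv2.contourArea);print(cv2.minEnclosingCircle(k)[0]+np.array([x,y]),cv2.boundingRect(k))
for z in(45,79,92,105):print(z,proj(t,(598,-191.8,z)),proj(s,(598,-191.8,z)))
f=lambda i:cv2.resize(i[:,:,::-1],None,fx=13,fy=13,interpolation=cv2.INTER_NEAREST)
cv2.imwrite('pics/c8.png',np.hstack([f(t['pixels'][164:200,294:324]),f(s['pixels'][164:200,256:286])]))
```

```text
[310.5 178.5] (10, 8, 11, 12)
[271.76666689 173.23333359] (2, 9, 10, 9)
45 [308.56927991 181.98100549] [270.70516649 185.88731511]
79 [309.97931177 179.74522496] [270.85289124 177.26474504]
92 [310.54040457 178.85554269] [270.91013302 173.92358965]
105 [311.11428614 177.94558221] [270.9678018  170.55751145]
```

View pics/c8.png

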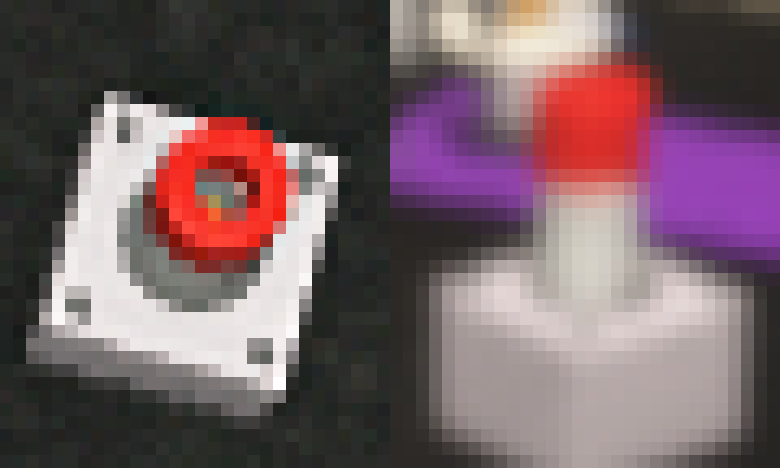

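```bash
python3 -c "
from h import *
plan((607,153.9,165),1.926)"
```

```text
t 9.975 slide [  88.  -166.8   26. ] rot [-5.0000e-04  1.0000e-03 -1.9273e+00]
```

Request:
apply_moves:
  slide:
    - [15,-25,0]
    - [30,-50,0]
    - [45,-80,0]
    - [60,-110,0]
    - [75,-140,0]
    - [88,-167,0]
    - [88,-167,10]
    - [88,-167,20]
    - [88,-167,26]
    - [88,-167,26]
  rot:
    - [0,0,-0.18]
    - [0,0,-0.36]
    - [0,0,-0.54]
    - [0,0,-0.72]
    - [0,0,-0.9]
    - [0,0,-1.08]
    - [0,0,-1.26]
    - [0,0,-1.44]
    - [0,0,-1.62]
    - [0,0,-1.8]
  claw: [0.6,0.55,0.5,0.5,0.5,0.5,0.5,0.5,0.5,0.5]

```text
time: 11.22
tool_pos: [606.9, 153.9, 164.4]
eef_rot: [0.62, 0.785, -0.001, -0.001]
wrist_force: [-0.3, 1.2, 0.3]
width: 47.1
```

Request:
apply_moves:
  slide:
    - [0,0,0]
    - [0,0,0]
    - [0,0,0]
  rot:
    - [0,0,-0.126]
    - [0,0,-0.126]
    - [0,0,-0.126]
  claw: [0.5,0.5,0.5]

```text
time: 11.6
tool_pos: [606.8, 154.5, 165.6]
eef_rot: [0.572, 0.82, -0.0, -0.0]
wrist_force: [0.0, -0.3, 0.3]
width: 46.9
```

```bash
python3 -c "
from h import *
shot('9',(180,130,60,80),(180,130,70,100),6)
from rig import ctrl
o=ctrl.observe();print(o['tool_pos'],o['width'],o['wrist_force'],o['joint_positions'])
s=pickle.load(open('pics/side9.pkl','rb'));print(proj(s,(607,153.9,148)),proj(s,o['tool_pos']))
plan((607,153.9,118),1.926)"
```

```text
[606.61874466 154.84773101 165.75607529] 47.004580255869314 [0.00955058 0.07744033 1.00816618] [ 1.38929951e-01  3.75328025e-01  1.45533372e+00 -1.34994303e-04
  1.31107927e+00 -2.14389629e-01]
[204.30667131 189.325421  ] [203.85316292 183.7245259 ]
t 11.7 slide [-1.   0.  47.8] rot [-0.0002  0.0001 -0.0018]
```

View pics/m9.png

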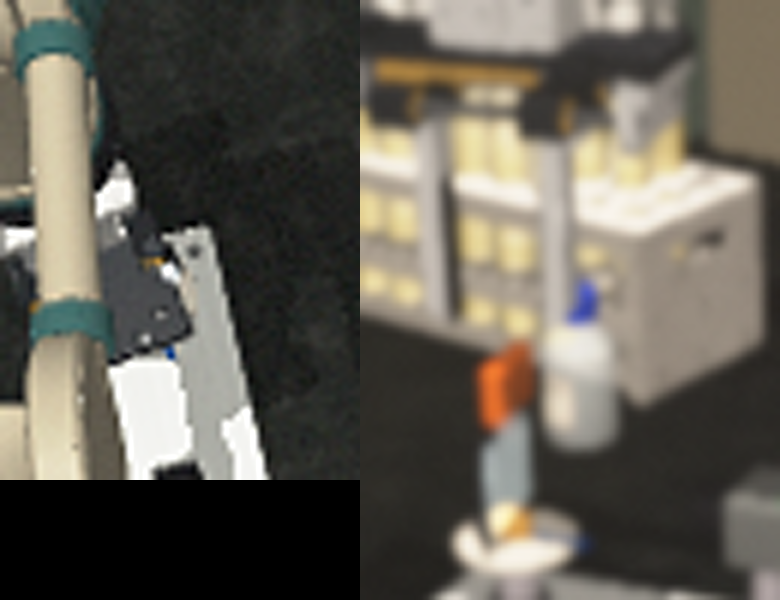

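Request:
apply_moves:
  slide:
    - [-1,0,20]
    - [-1,0,40]
    - [-1,0,47.5]
    - [-1,0,47.5]
    - [-1,0,47.5]
    - [-1,0,47.5]
    - [-1,0,47.5]
    - [-1,0,47.5]
  rot:
    - [0,0,0]
    - [0,0,0]
    - [0,0,0]
    - [0,0,0]
    - [0,0,0]
    - [0,0,0]
    - [0,0,0]
    - [0,0,0]
  claw: [0.5,0.5,0.5,0.35,0.2,0.1,0.05,0.05]
  grip_force: 12

```text
time: 12.7
tool_pos: [608.2, 154.7, 119.3]
eef_rot: [0.571, 0.821, 0.001, 0.001]
wrist_force: [3.0, 2.3, 1.2]
width: 12.8
```

```bash
python3 -c "
from h import *
shot('10',None,(180,130,70,100),6)
from rig import ctrl
o=ctrl.observe();print(o['tool_pos'],o['width'],o['wrist_force'],o['torque'])
plan((607,153.9,118),1.926)"
```

```text
[608.23455483 154.72927642 119.30346897] 12.95441586493395 [2.69458201 1.83229532 1.14862998] [ 0.28802955 -0.72224313 -0.07012963]
t 12.75 slide [-0.3 -1.5  1.3] rot [ 0.0036  0.0004 -0.0003]
```

View pics/m10.png

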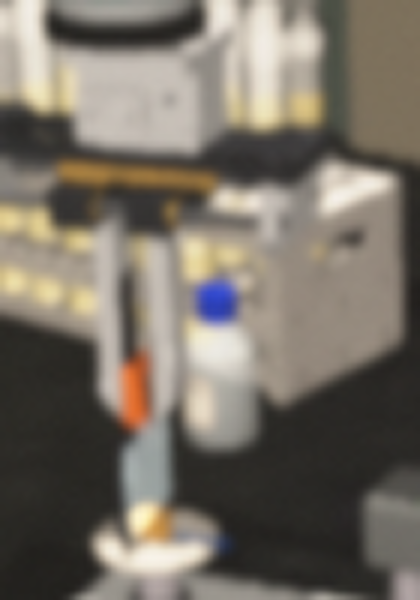

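Request:
apply_moves:
  slide:
    - [0,1,0]
    - [0,2,0]
    - [0,2,0]
    - [0,2,0]
  rot:
    - [0,0,0]
    - [0,0,0]
    - [0,0,0]
    - [0,0,0]
  claw: [0.03,0.03,0.03,0.03]

```text
time: 13.25
tool_pos: [608.3, 154.8, 119.2]
eef_rot: [0.571, 0.821, -0.0, 0.0]
wrist_force: [0.7, -1.3, 5.2]
width: 13.2
```

```bash
python3 -c "
from h import *
from rig import ctrl
for i in range(2):
  ctrl.capture('side') if i else 0
  o=ctrl.observe();print(o['tool_pos'],o['width'],o['wrist_force'],o['torque'])
plan((607,153.9,118),1.926)"
```

```text
[608.27586936 154.75148816 119.20684582] 13.186257360115452 [ 0.70619047 -1.29386209  5.16893549] [ 0.08886973 -0.22691502  0.00412438]
[608.28349361 154.76193372 119.20081365] 13.355725211351055 [0.51764756 0.25281868 5.78807981] [ 0.09225448 -0.21840331 -0.07016044]
t 13.3 slide [-0.4 -1.5  1.2] rot [-0.0004  0.0004 -0.0001]
```

Request:
apply_moves:
  slide:
    - [0,0,0]
    - [0,0,0]
    - [0,0,0]
    - [0,0,0]
    - [0,0,0]
    - [0,0,0]
    - [0,0,0]
    - [0,0,0]
  rot:
    - [0,0,-0.08]
    - [0,0,-0.16]
    - [0,0,-0.24]
    - [0,0,-0.32]
    - [0,0,-0.4]
    - [0,0,-0.48]
    - [0,0,-0.53]
    - [0,0,-0.53]
  claw: [0.03,0.03,0.03,0.03,0.03,0.03,0.03,0.03]

```text
time: 14.3
tool_pos: [607.8, 155.4, 119.2]
eef_rot: [0.336, 0.942, 0.0, -0.001]
wrist_force: [-0.7, 1.6, 6.4]
width: 13.3
```

```bash
python3 -c "
from h import *
shot('11',(180,160,60,80),(180,150,70,80),6)
from rig import ctrl
o=ctrl.observe();print(o['tool_pos'],o['width'],o['wrist_force'],o['torque'])
plan((607,153.9,118),1.926)"
```

```text
[607.80701654 155.38531151 119.25361868] 13.356525836659847 [-0.66765858  1.06048302  5.2545338 ] [ 0.30039939 -0.0578816  -0.04100494]
t 14.4 slide [-0.3 -1.7  1.3] rot [-5.000e-04 -1.100e-03  5.297e-01]
```

View pics/m11.png

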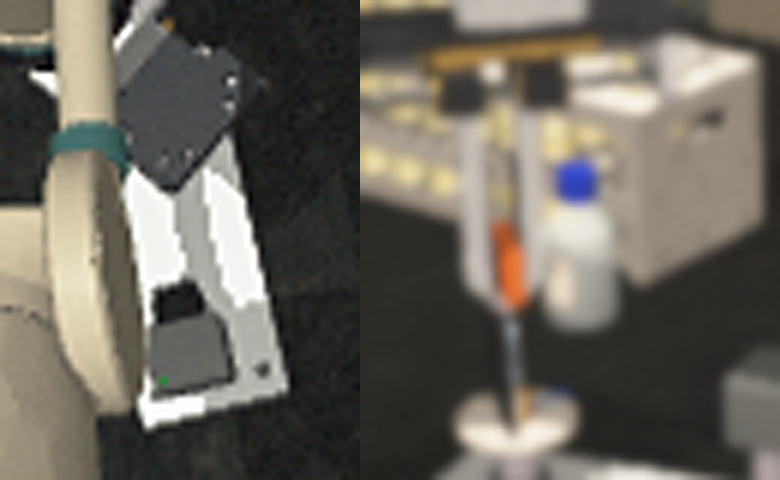

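Run:
```python
from h import *
s=pickle.load(open('pics/side11.pkl','rb'));s0=pickle.load(open('pics/side0.pkl','rb'))
f=lambda i:cv2.resize(i[:,:,::-1],None,fx=12,fy=12,interpolation=cv2.INTER_CUBIC)
cv2.imwrite('pics/c11.png',np.hstack([f(s0['pixels'][205:235,190:222]),f(s['pixels'][205:235,190:222])]))
A=np.array([608,154.7,46]);print('c',(proj(s,A)-[190,205])*12)
for q in(0,.43,.48,.53,.58):
    a=np.pi+.24+.235+2*q
    print(q,[np.round((proj(s,A+r*np.array([np.cos(a),np.sin(a),0]))-[190,205]+.5)*12-.5,1) for r in(15,30)])
```

```text
c [188.31337863 190.60284999]
0 [array([252.8, 199.6]), array([312.1, 203.2])]
0.43 [array([243.3, 177.5]), array([292. , 159.2])]
0.48 [array([239.6, 175.6]), array([284.5, 155.4])]
0.53 [array([235.4, 173.8]), array([276.2, 152. ])]
0.58 [array([230.8, 172.3]), array([267.1, 149. ])]
```

View pics/c11.png

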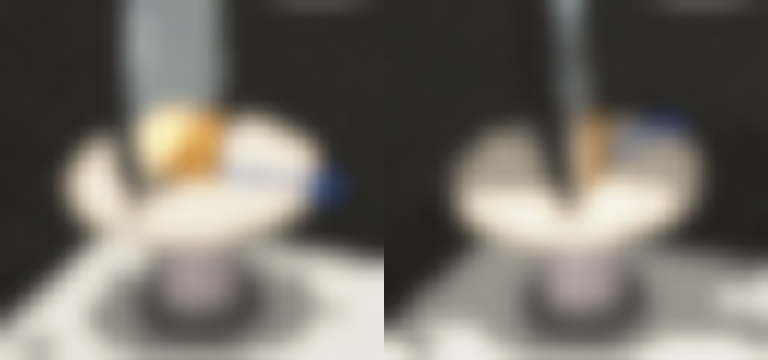

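Run:
```python
from h import *
s=pickle.load(open('pics/side11.pkl','rb'));s0=pickle.load(open('pics/side0.pkl','rb'))
f=lambda i:cv2.resize(i[:,:,::-1],None,fx=12,fy=12,interpolation=cv2.INTER_CUBIC)
cv2.imwrite('pics/c12.png',np.hstack([f(s0['pixels'][180:228,190:222]),f(s['pixels'][180:228,190:222])]))
for q in(0,.33,.43,.53,.63,.73):
    a=.235+.12+q-np.pi/2;e=np.array([np.cos(a),np.sin(a)])
    P=lambda d,z:np.round((proj(s,(*(np.array([608,154.7])+d*e),z))-[190,180]+.5)*12-.5)
    print(q,'bar top',P(-22,148),P(22,148),'glass mid',P(-24,85),P(24,85),'bot',P(-24,62),P(24,62))
```

```text
0 bar top [137. 152.] [205.  84.] glass mid [149. 397.] [221. 314.] bot [154. 482.] [225. 397.]
0.33 bar top [167. 153.] [176.  83.] glass mid [181. 398.] [190. 313.] bot [186. 483.] [195. 396.]
0.43 bar top [177. 153.] [167.  83.] glass mid [191. 397.] [180. 314.] bot [196. 483.] [185. 396.]
0.53 bar top [186. 152.] [158.  84.] glass mid [201. 396.] [170. 315.] bot [206. 481.] [175. 397.]
0.63 bar top [195. 151.] [149.  85.] glass mid [211. 395.] [161. 316.] bot [216. 480.] [166. 399.]
0.73 bar top [204. 149.] [140.  87.] glass mid [221. 393.] [152. 318.] bot [225. 478.] [157. 400.]
```

View pics/c12.png

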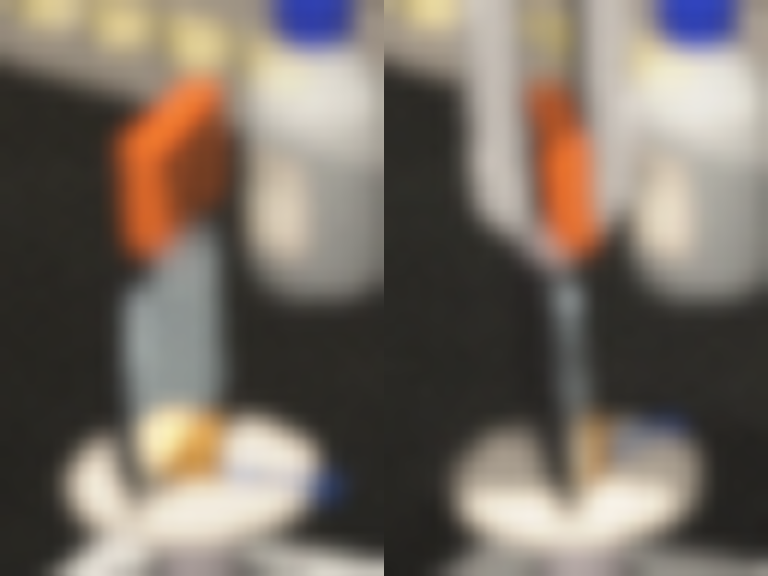

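Run:
```python
from h import *
from scipy.optimize import least_squares
s=pickle.load(open('pics/side11.pkl','rb'));s0=pickle.load(open('pics/side0.pkl','rb'))
def blue(c):
    i=c['pixels'][205:230,203:222].astype(float);w=np.clip(i[...,2]-i[...,0]-30,0,None)
    y,x=np.mgrid[205:230,203:222];return np.array([(w*x).sum(),(w*y).sum()])/w.sum(),w.sum()
b0,b1=blue(s0),blue(s);print(b0,b1)
A=np.array([608,154.7,46.])
def m(q,r):
    a=np.pi+.475+2*q;return proj(s,A+r*np.array([np.cos(a),np.sin(a),0]))
for pr in(.3,.7,2):
  for c in ((.25,-.84),(0,-1.2)):
    F=lambda p:np.r_[m(0,p[1])+p[2:]-b0[0],m(p[0],p[1])+p[2:]-b1[0],(p[2:]-c)/pr*.3]
    print(pr,c,np.round(least_squares(F,[.5,30,0,0]).x,3))
```

```text
(array([216.92857143, 220.14285714]), np.float64(14.0)) (array([nan, nan]), np.float64(0.0))<stdin>:6: RuntimeWarning: invalid value encountered in divide
Traceback (most recent call last):
ValueError: Residuals are not finite in the initial point.
```

Run:
```python
from h import *
from scipy.optimize import least_squares
s=pickle.load(open('pics/side11.pkl','rb'));s0=pickle.load(open('pics/side0.pkl','rb'))
for c in(s0,s):
    i=c['pixels'][212:223,206:220].astype(int);print(i[...,2]-i[...,0])
```

```text
[[   1    1   -3   -6   -7   -7   -7   -6   -7   -6   -7   -6   -6   -6]
 [ -20  -19  -16  -12  -10   -9   -9   -7   -8   -6   -6   -5   -6   -6]
 [ -66  -68  -51  -28  -21  -19  -15  -12   -8   -7   -6   -6   -6   -6]
 [-111 -110  -76  -40  -29  -29  -27  -22  -17  -11   -8   -7   -6   -6]
 [-132 -124  -78  -40  -28  -27  -29  -30  -26  -20  -12   -7   -6   -6]
 [-134 -116  -68  -33  -19  -19  -22  -25  -29  -27  -18   -6   -4   -4]
 [-125 -102  -54  -22  -13  -14  -18  -19  -22  -21  -12    2    2   -4]
 [ -96  -78  -42  -11   -2   -6  -12  -12  -10   -4   12   24   16    2]
 [ -54  -48  -34  -17  -12  -14  -16  -13   -7    8   31   41   25    4]
 [ -28  -27  -23  -19  -18  -20  -21  -24  -18   -1   23   32   19    2]
 [ -20  -20  -20  -21  -23  -25  -28  -29  -23  -10    5   10    5   -2]]
[[  0  -4  -6  -6  -6  -4  -5  -5  -5  -6  -5  -5  -5  -5]
 [ -7 -13 -11  -7  -6  -4  -2   0   0  -4  -5  -4  -5  -5]
 [-23 -35 -29 -16  -6   4  11  16  13   3  -4  -5  -5  -5]
 [-42 -59 -46 -20  -1  10  16  20  20   8  -2  -5  -6  -5]
 [-50 -71 -53 -17   0   5   3   2   2  -2  -5  -5  -5  -5]
 [-52 -72 -53 -16  -6 -10 -15 -17 -17 -15 -11  -6  -5  -4]
 [-52 -73 -56 -25 -19 -22 -24 -25 -24 -22 -14  -7  -4  -5]
 [-53 -66 -51 -34 -28 -28 -28 -27 -26 -22 -15  -7  -4  -5]
 [-44 -48 -40 -32 -30 -30 -30 -30 -28 -24 -14  -7  -5  -5]
 [-34 -32 -21 -18 -20 -24 -26 -31 -28 -21 -13  -6  -4  -4]
 [-31 -22 -17 -17 -18 -23 -27 -30 -26 -18 -10  -5  -3  -4]]
```

Run:
```python
from h import *
from scipy.optimize import least_squares
s=pickle.load(open('pics/side11.pkl','rb'))
b0=np.array([216.8,220.0]);b1=np.array([213.4,214.8])
A=np.array([608,154.7,46.])
def m(q,r):
    a=np.pi+.475+2*q;return proj(s,A+r*np.array([np.cos(a),np.sin(a),0]))
for sg in(.2,.5,1,9):
  for c in ((.25,-.84),(0,-1.2)):
    F=lambda p:np.r_[(m(0,p[1])+p[2:]-b0)/.2,(m(p[0],p[1])+p[2:]-b1)/.2,(p[2:]-c)/sg]
    print(sg,c,np.round(least_squares(F,[.5,30,0,0]).x,3))
```

```text
0.2 (0.25, -0.84) [ 0.551 34.026  0.156 -1.399]
0.2 (0, -1.2) [ 0.541 34.505 -0.067 -1.521]
0.5 (0.25, -0.84) [ 0.538 34.428 -0.083 -1.632]
0.5 (0, -1.2) [ 0.533 34.904 -0.265 -1.652]
1 (0.25, -0.84) [ 0.526 35.571 -0.512 -1.659]
1 (0, -1.2) [ 0.523 35.896 -0.631 -1.66 ]
9 (0.25, -0.84) [ 0.507 37.82  -1.322 -1.631]
9 (0, -1.2) [ 0.507 37.83  -1.326 -1.631]
```

Request:
apply_moves:
  slide:
    - [0,0,0]
    - [0,0,0]
    - [0,0,0]
    - [0,0,0]
    - [0,0,0]
    - [0,0,0]
  rot:
    - [0,0,0]
    - [0,0,0]
    - [0,0,0]
    - [0,0,0]
    - [0,0,0]
    - [0,0,0]
  claw: [0.03,0.03,0.03,0.03,0.03,0.03]

```text
time: 15.15
tool_pos: [607.8, 155.3, 119.2]
eef_rot: [0.336, 0.942, 0.0, -0.001]
wrist_force: [-1.0, 1.7, 6.4]
width: 13.0
```

```bash
python3 -c "
from h import *
shot('13',(280,150,60,60),(190,145,110,90),5)
from rig import ctrl
o=ctrl.observe();print(o['time'],o['tool_pos'],o['width'],o['wrist_force'],o['qvel'].round(3))
plan((607,153.9,118),1.926)"
```

```text
15.25 [607.77835483 155.37357629 119.20676194] 12.934237408530588 [-0.39753485  1.31242837  6.09532909] [ 0.     0.001  0.001  0.001 -0.    -0.001]
t 15.25 slide [-0.3 -1.6  1.2] rot [-0.0006 -0.0011  0.5297]
```

View pics/m13.png

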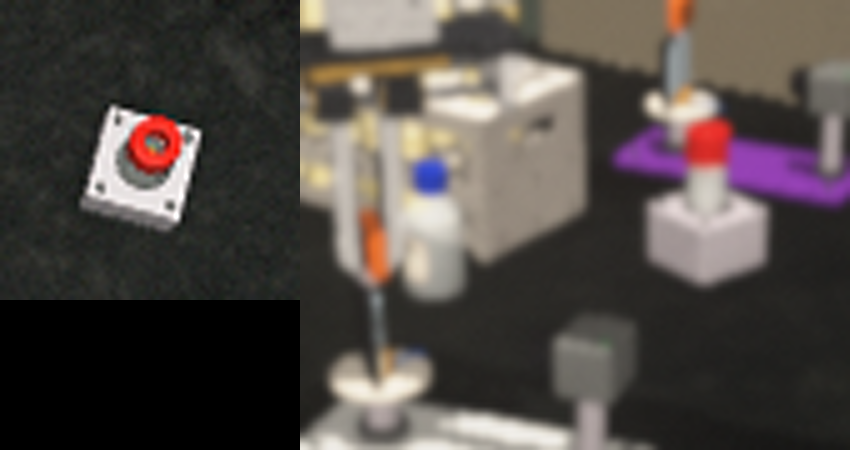

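The pictures show the sleeve upright on the block (ring at (155,143) in the top crop, collar at (709,142) in the side crop). The mirror grip is held between the fingers at (375,245), and the arm is at rest. I'm handing in now.

```bash
python3 -c "
from rig import ctrl
print(ctrl.hand_in())"
```

```text
the job is handed in; nothing more can be done
None
```

I put the red-collared sleeve on the gauge pin and let go of it. Then I gripped the orange mirror grip, turned the mirror about 0.53 rad and handed in while still holding it, at about 15.3 s.

**Sleeve:** In the last top and side pictures it stands upright on the pin. Collar positions matched the predicted fully-home position to a fraction of a pixel (1 px is about 3 mm). Right after release it looked tilted in one side picture. Later pictures, with the arm out of the way, showed no tilt.

**Mirror angle:** I calculated that the marker needs 0.533 rad.
- The arm's own reading gave 0.530 rad, a line-of-sight error of about 2 to 3 mm.
- The dial's blue index in the side picture gave 0.51 to 0.55 rad, and the bar and glass outline about 0.50 to 0.53 rad.
- The limit is about ±0.036 rad. The arm and dial figures are inside it; the lowest bar reading is right at the edge.
- The arm hid the dial from the top camera, so I could not check it from above.

**Grip:** The fingers read about 13 mm on the grip, which is described as 10 mm thick, and there was a steady upward force of about 6 N on the wrist. I could not explain either one. The grip was set to 12 N and the joints were still.

**Bystanders:** I kept the arm clear of the bottle, timer and dish. I did not re-measure their positions at the end.

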